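# Open the push-and-turn cap of a degreaser jug

### The job

Open the white degreaser jug on the workbench: take its black safety cap by the red wing, press it down gently (the neck is only thin plastic), and while it is down twist it anticlockwise until it is free. Then lift the cap straight up well clear of the jug and finish while still holding it there, level above the neck, and leave the other things on the bench as they stand.

Things in the scene. Friction and masses are not known exactly. Their poses are not given: they have to be found in the camera images.
- jug: White plastic jug, 106 x 156 mm, 130 mm high to its shoulders, fixed in a bolted-down steel holder (116 x 166 mm, 28 mm high): it does not move or turn. Yellow label with red diamond on its -x face, carrying handle at +y. It stands in the left or the right half of the bench. Origin: centre of its underside, on the bench; z up, along the neck's axis.
- jug_neck (a point): Centre of the neck's round rim, 163 mm above the bench on the jug's axis; axes as the jug's. To open: push the cap straight down at least 4.5 mm, keep it down while turning it anticlockwise seen from above past 30 degrees, go on to about 57 degrees (the lugs come out between 47 and 65; hard stop at 66), lift straight up; it is clear of the neck after 15 mm. Not pushed down, it turns only 4 degrees.
- seal (a joint): Sprung seal inside the neck, hidden under the cap: how far it is pressed down, m; 0 with the cap locked on, grows downward. It pushes the cap up with 6 N at 0, about 8 N at 4.5 mm; the cap meets a hard stop at 7 mm. The neck is thin plastic: the cap must never load it with more than 60 N.
- cap_grip (a point): Middle of the red wing on top of the black cap. The wing is a plain bar 46 mm long (along this frame's x), 14 mm thick (along y), 28 mm high: from 14 mm below this point to 14 mm above. It stands on the cap's flat round top, a ledge 14 mm below this point on which fingertips can push. At the start its axes are those of the jug and it lies 25 mm above the neck's rim, 188 mm above the bench.
- cap: The whole cap, about 60 g, loose but locked on the neck by three inner lugs. Black ribbed skirt 56 mm across and 22 mm high, red wing on top. Origin: centre of the skirt's lower edge, 36 mm below point cap_grip, same axes, z up.
- tin: Bystander: blue rectangular tin, 70 x 115 mm and 120 mm high (142 mm with its small white plug and wire handle), standing loose in the other half of the bench. Origin: centre of its underside.
- spray_can: Bystander: orange spray can, 60 mm across and 170 mm high, standing loose behind the jug and tin. Origin: centre of its underside.
- screw_jar: Bystander: low glass jar, 68 mm across and 85 mm high, standing loose behind the jug and tin. Origin: centre of its underside.
- wrench: Bystander: steel wrench 190 mm long lying flat on the bench at the far left. Origin: near its middle, on its underside.
- screwdriver: Bystander: red-handled screwdriver 200 mm long lying on the bench at the far right. Origin: near its middle, on its underside.
- tape_roll: Bystander: grey roll of tape, 76 mm across and 45 mm high, lying flat behind. Origin: centre of its underside.
- parts_cup: Bystander: aluminium cup, 80 mm across and 70 mm high, standing behind. Origin: centre of its underside.
Mind the look-alikes: they are no part of the job. Of the things that look like the jug, the larger one is meant. What is shaped like the cap but blue is not meant.

How it is judged:
By the outcome, as a careful person would: the job done as asked, in the order asked, and still so for the second after the job is handed in, while the arm keeps its last pose, push and grip.
It also fails if it takes over 38 s, if anything falls off the work surface, if the arm or the gripper's body presses on something with over 40 N, if the wrist force passes 120 N, or if a joint passes its speed limit or range.

### The arm

A 7-joint arm with a two-finger parallel gripper is mounted at the origin on the work surface. World frame = base frame: x ahead of the robot, y to its left, z up, the work surface at z = 0. Lengths are in m, angles in rad, forces in N, time in s.
With the tool pointing down it reaches from about 0.35 to 0.9 m from the base axis. Payload 7.2 kg.
Tool frame: the origin (TCP) lies at the very end of the fingers, on their centre line; the grasp point (between the pads) lies 19 mm behind it (arm.grip_point_offset is the distance from the TCP to the grasp point, in m); z points along the fingers, y is the line along which they close (so a half turn about z gives the same grasp; the last joint's range is limited). The gripper opens to 88 mm and grips with 3 to 60 N. Pads are 20 mm wide; open, the fingers measure 115 mm over their backs; the gripper's body (75 mm by 178 mm) begins 61 mm behind the grasp point.
Start: joints at [-1.175, 0.411, -0.013, 1.596, 0.006, 1.134, -0.082], TCP at [0.28, 0.559, 0.223] pointing down, gripper open.
Joint ranges: [-2.95, 2.95], [-0.29, 1.99], [-1.47, 1.44], [0.14, 2.54], [-1.03, 4.17], [0.13, 1.85], [-2.86, 2.86]. Speed limits (rad/s): [2.39, 2.39, 3.01, 3.01, 3.14, 3.14, 3.14].

### API

Orientations are given as a rotation vector (axis times angle).
In Python, from station import arm gives the robot as it stands.
- The arm moves only by the tool servo_tool, never from a script. Its argument "series" is a list of rows, each an object with "linear": the shift along the tool's x, y, z normalised to -1 to 1, where 1 is 0.3 m, a list of three; "twist": the turn, a rotation vector about the tool's x, y, z normalised to -1 to 1, where 1 is 90 degrees, a list of three. A call has 1 to 12 rows; each row is the pose to reach, as a shift and turn from the pose commanded when the call began, along the tool's axes at that moment; what a row does not reach only later rows make up. A row lasts 1/8 s, in which the tool goes at most 62.5 mm and 10.7 degrees, less where a joint would pass 70% of its speed; a pose out of reach is approached as far as the arm can. A call with a number of a shift or a turn outside -1 to 1 is refused whole. A call with a gripper value outside its range is refused whole. "jaw" is the gripper command: -1 is shut, 1 is fully open, values between are in proportion, set as the call begins (left out, the last holds). The fingers move at their own pace and stop on an object; the grip force is fixed at half the most. Time passes only in rows, so rows that repeat a pose let the fingers close. It gives the time, the measured TCP pose, the force, the opening and the grip force at its end, in the units of the state.
- arm.observe(): the state, without advancing time (a new reading comes with each control period).
- arm.camera(name): name is "scene" or "top"; returns (picture, depth): 384x512x3 uint8, blue, green, red; 384x512 float32, m along the optical axis (not along the pixel's ray), 0 where there is no reading.
- arm.calibration(name): a dict with "fx", "fy", "cx", "cy" (pixels), "pose" (4x4, takes a point from camera to world coordinates). Camera axes: x right, y down, z forward; pixel columns grow to the right and rows downward; lengths in m; the calibration is good to about 2 mm. A picture is of the moment at which its call begins. calibration takes no time and is no camera call.
- arm.finish_job(): hands the job in; it is judged then, once.
The state is a dict: "time_s": time; "q": joint angles; "qvel": joint speeds; "joint_torque": joint torques, N m; "tool_pos": TCP position; "tcp_rot": TCP orientation; "wrist_force": force on the tool from outside, world axes, zero at the start; "ft_torque": the same for the moment, N m; "opening": finger opening in m; "grip_force": force on a finger pad.
Only numpy, scipy, OpenCV 4.12 (cv2) and the standard library are available. Lean on these libraries where they do the work, as an engineer would, in place of code of your own. Each camera call takes 0.05 s, during which the arm holds its last target. There are 200 camera calls.

## Working session

There is one attempt and no reset: what is moved stays moved. The work goes in short steps, Python scripts to look and compute and a tool call to move; the robot and the scene stay as the last step left them, time stands still between calls to the robot, and variables do not carry over. Pictures are saved under pics/ and viewed, at most 10 in all, crops included, and the job is handed in when it is done.

Besides the shell and the picture viewer there is one more tool, called after "Emit:" in YAML: its name, and indented under it one key for each argument. servo_tool: Moves the arm, as the interface text tells. Its arguments: {"type":"object","properties":{"series":{"type":"array"},"jaw":{"type":"number"}},"required":["series"]}

```bash
mkdir -p pics; cat > h.py <<'E'
from station import arm
import numpy as np, cv2
def pts(name,d):
    c=arm.calibration(name); v,u=np.mgrid[0:384,0:512]
    p=np.stack([(u-c["cx"])/c["fx"]*d,(v-c["cy"])/c["fy"]*d,d,np.ones_like(d)],-1)
    return (p@np.array(c["pose"]).T)[...,:3]
E
python3 - <<'E'
from h import *
ims=[]
for n in("scene","top"):
    im,d=arm.camera(n); cv2.imwrite(f"pics/{n}0.png",im); np.save(n+"0.npy",pts(n,d)); ims.append(im)
    print(n,np.round(arm.calibration(n)["pose"],3).tolist())
print(arm.observe())
E
```

```text
scene [[0.195, 0.72, -0.666, 1.405], [0.981, -0.131, 0.145, -0.176], [0.017, -0.681, -0.732, 1.056], [0.0, 0.0, 0.0, 1.0]]
top [[0.012, -0.991, 0.13, 0.405], [-0.999, -0.016, -0.028, 0.016], [0.03, -0.129, -0.991, 1.223], [0.0, 0.0, 0.0, 1.0]]
{'time_s': 0.1, 'q': array([-1.17518068,  0.41181128, -0.01272048,  1.5969631 ,  0.00558385,
        1.13430093, -0.08218799]), 'qvel': array([ 0.00055501, -0.00337522, -0.00035358, -0.00214384, -0.0007997 ,
        0.00031204,  0.0007875 ]), 'joint_torque': array([ 2.33935425e-03, -5.89089346e+01,  6.43792637e-01, -2.91710365e+01,
       -5.37570950e-02,  1.44653086e-02,  6.87902684e-05]), 'tool_pos': array([0.27942187, 0.55854488, 0.22189738]), 'tcp_rot': array([-7.21932532e-01, -3.05726051e+00,  2.23910086e-03]), 'wrist_force': array([0.49592754, 0.0776548 , 1.02907028]), 'ft_torque': array([-0.01312931, -0.00247355,  0.00414889]), 'grip_force': 0.0, 'opening': 0.0880234530773836}
```

View pics/scene0.png

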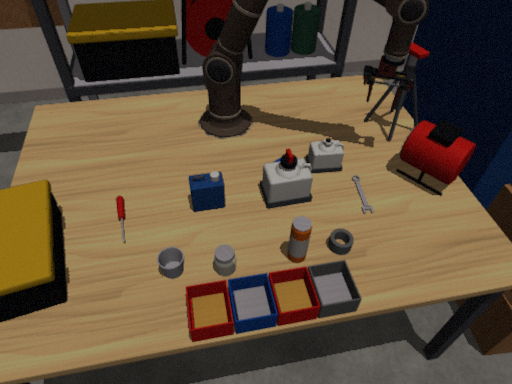

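View pics/top0.png

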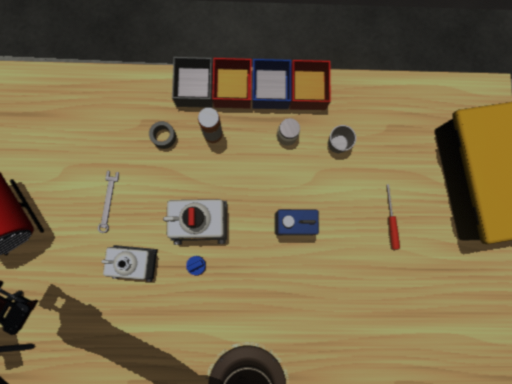

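The scene view shows two white jugs: a larger one at (288,180) with a red wing, and a smaller one at (325,155). In the top view they are at (196,220) and (128,263). A loose blue cap-like thing lies at top (196,265). The larger jug with the black cap and red wing fits the description, so I'll confirm it in an enlarged crop and measure it.

```bash
python3 - <<'E'
from h import *
a=cv2.imread("pics/top0.png")[190:280,95:235]; b=cv2.imread("pics/scene0.png")[130:220,240:380]
cv2.imwrite("pics/crop.png",cv2.resize(np.vstack([a,b]),None,fx=3.3,fy=3.3,interpolation=cv2.INTER_CUBIC))
for n,box in(("top",(160,235,190,245)),("scene",(255,320,140,205))):
    P=np.load(n+"0.npy"); im=cv2.imread(f"pics/{n}0.png").astype(int)
    x0,x1,y0,y1=box; p=P[y0:y1,x0:x1].reshape(-1,3); c=im[y0:y1,x0:x1].reshape(-1,3)
    red=(c[:,2]>110)&(c[:,1]<60)&(c[:,0]<60)&(p[:,2]>.165)
    q=p[red]; print(n,"red",len(q),q.min(0),q.max(0),q.mean(0))
    t=q[q[:,2]>.195]; print(" top",len(t),t.mean(0) if len(t) else "", np.percentile(t[:,2],[10,50,90]))
    if len(t): 
        print(" minrect",cv2.minAreaRect((t[:,:2]*1000).astype(np.float32)))
    k=p[(c.max(1)<60)&(p[:,2]>.165)&(p[:,2]<.183)]; print(" black",len(k),cv2.minEnclosingCircle((k[:,:2]*1000).astype(np.float32)))
    s=p[(p[:,2]>.12)&(p[:,2]<.14)&(c.min(1)>110)]; print(" shoulder",len(s),cv2.minAreaRect((s[:,:2]*1000).astype(np.float32)),np.median(s[:,2]))
E
```

```text
top red 83 [0.40493982 0.01608227 0.1946782 ] [0.49633572 0.15707758 1.22300808] [0.4750019  0.14973364 0.21181265]
 top 82 [0.47511588 0.14968076 0.2120216 ] [0.19670139 0.19981919 0.20214069]
 minrect ((436.89410400390625, 95.76115417480469), (167.61965942382812, 37.18674850463867), 55.63872528076172)
 black 202 ((474.74993896484375, 150.4706268310547), 26.670866012573242)
 shoulder 1150 ((475.8727722167969, 154.4722900390625), (98.98126983642578, 156.17877197265625), 0.9101550579071045) 0.12287376146791884
scene red 29 [0.46093979 0.14377773 0.19893078] [0.50061582 0.15512704 0.20551735] [0.48116812 0.14927995 0.20215623]
 top 29 [0.48116812 0.14927995 0.20215623] [0.20033135 0.20207815 0.20392538]
 minrect ((480.7040100097656, 149.29537963867188), (39.7978515625, 10.31963062286377), 3.1869101524353027)
 black 111 ((479.962158203125, 149.38992309570312), 27.720867156982422)
 shoulder 620 ((480.7576599121094, 153.5983428955078), (101.64942932128906, 155.91958618164062), 1.7892667055130005) 0.12439937482521274
```

View pics/crop.png

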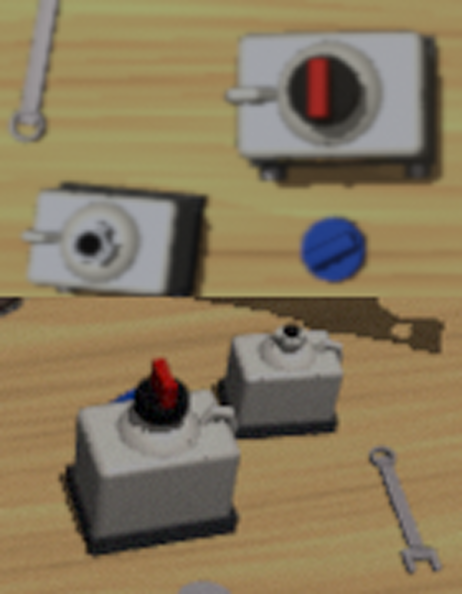

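The crop confirms it: the larger jug (top view 196,220) has the black cap and red wing. The smaller jug only has a small black plug, and the blue cap lies loose. Next I'll compute the hover move.

```bash
cat >> h.py <<'E'
from scipy.spatial.transform import Rotation as Ro
def move(p,yaw):  # target TCP, wing yaw (deg) -> normalised linear, twist
    s=arm.observe(); R=Ro.from_rotvec(s["tcp_rot"])
    a=np.radians(yaw+90); y=np.array([np.cos(a),np.sin(a),0]); z=np.array([0,0,-1.])
    T=Ro.from_matrix(np.c_[np.cross(y,z),y,z])
    print("lin",np.round(R.inv().apply(np.array(p)-s["tool_pos"])/.3,4),"twist",np.round((R.inv()*T).as_rotvec()/(np.pi/2),4))
E
python3 - <<'E'
from h import *
move([.478,.1495,.265],1.5)
for n in("top","scene"):
    P=np.load(n+"0.npy").reshape(-1,3); im=cv2.imread(f"pics/{n}0.png").reshape(-1,3).astype(int)
    m=(im[:,2]>90)&(im[:,1]<60)&(im[:,0]<60)&(P[:,2]>.194)&(P[:,2]<.21)&(abs(P[:,0]-.478)<.04)&(abs(P[:,1]-.15)<.03)
    q=P[m]; print(n,len(q),cv2.minAreaRect((q[:,:2]*1000).astype(np.float32)),np.median(q[:,2]))
    b=P[(abs(P[:,2])<.015)]; print(" bench z",np.median(b[:,2]),np.linalg.lstsq(np.c_[b[:,:2],np.ones(len(b))],b[:,2],rcond=None)[0])
E
```

```text
lin [-1.2019 -0.9236 -0.1422] twist [-9.000e-04 -2.000e-04 -3.119e-01]
top 100 ((475.6451110839844, 152.6085205078125), (41.40639114379883, 13.639544486999512), 1.8717230558395386) 0.19945701477584343
 bench z -0.002048986135928632 [ 2.61603904e-05  3.79110699e-04 -1.89572266e-03]
scene 36 ((479.5507507324219, 148.6914825439453), (43.79866409301758, 11.715412139892578), 8.919160842895508) 0.2018080967893881
 bench z 3.901033148956401e-05 [ 8.43902379e-05 -2.90070846e-04  7.61302278e-05]
```

Emit:
servo_tool:
  series:
    - {"linear": [0,0,-0.14],"twist": [0,0,0]}
    - {"linear": [-0.8,-0.6,-0.14],"twist": [0,0,-0.31]}
    - {"linear": [-0.8,-0.6,-0.14],"twist": [0,0,-0.31]}
    - {"linear": [-0.8,-0.6,-0.14],"twist": [0,0,-0.31]}
    - {"linear": [-0.8,-0.6,-0.14],"twist": [0,0,-0.31]}
    - {"linear": [-0.8,-0.6,-0.14],"twist": [0,0,-0.31]}
    - {"linear": [-0.8,-0.6,-0.14],"twist": [0,0,-0.31]}
    - {"linear": [-0.8,-0.6,-0.14],"twist": [0,0,-0.31]}
    - {"linear": [-0.8,-0.6,-0.14],"twist": [0,0,-0.31]}
  jaw: 1

```text
time_s: 1.23
tool_pos: [0.4129, 0.292, 0.2644]
tcp_rot: [0.04, -3.141, -0.0]
wrist_force: [-0.6, 0.0, 0.3]
opening: 0.0878
grip_force: 0.0
```

```bash
python3 - <<'E'
from h import *
move([.478,.150,.255],1.7)
E
```

```text
lin [-0.2049 -0.4786  0.0312] twist [ 0.0001 -0.0003 -0.0026]
```

Emit:
servo_tool:
  series:
    - {"linear": [-0.205,-0.479,0.03],"twist": [0,0,0]}
    - {"linear": [-0.205,-0.479,0.03],"twist": [0,0,0]}
    - {"linear": [-0.205,-0.479,0.03],"twist": [0,0,0]}
    - {"linear": [-0.205,-0.479,0.03],"twist": [0,0,0]}
    - {"linear": [-0.205,-0.479,0.03],"twist": [0,0,0]}
    - {"linear": [-0.205,-0.479,0.03],"twist": [0,0,0]}

```text
time_s: 1.98
tool_pos: [0.478, 0.1502, 0.2556]
tcp_rot: [0.041, -3.141, -0.001]
wrist_force: [-0.5, -0.6, 0.2]
opening: 0.0882
grip_force: 0.0
```

```bash
python3 - <<'E'
from h import *
print(arm.observe()["tool_pos"])
im,d=arm.camera("scene"); P=pts("scene",d)
c=arm.calibration("scene"); T=np.linalg.inv(c["pose"])
def pix(p):
    q=T@np.r_[p,1]; return q[0]/q[2]*c["fx"]+c["cx"],q[1]/q[2]*c["fy"]+c["cy"]
t=arm.observe()["tool_pos"]
for n,p in(("tcp",t),("wingtop",[.478,.15,.202]),("fL",t+[0,.048,0]),("fR",t-[0,.048,0])): print(n,pix(p))
np.save("s1.npy",P);cv2.imwrite("pics/s1f.png",im)
cv2.imwrite("pics/s1.png",cv2.resize(im[90:210,220:360],None,fx=5,fy=5,interpolation=cv2.INTER_CUBIC))
E
```

```text
[0.47800192 0.15020546 0.2555967 ]
tcp (np.float64(290.80685503037523), np.float64(139.7444302342156))
wingtop (np.float64(289.3663030612847), np.float64(152.23674958532828))
fL (np.float64(305.0669683856957), np.float64(138.08860310177428))
fR (np.float64(276.3867484302376), np.float64(141.4188351401412))
```

View pics/s1.png

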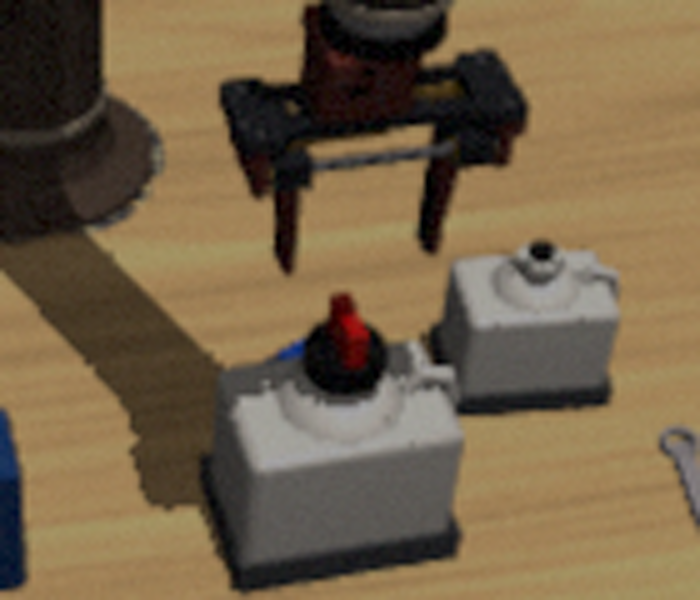

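The fingertips, at crop (286,270) and (430,250), straddle the wing, whose top is at (346,310). The projections agree with the image to within a pixel. Descending to just above the ledge.

Emit:
servo_tool:
  series:
    - {"linear": [0,0,0.09],"twist": [0,0,0]}
    - {"linear": [0,0,0.17],"twist": [0,0,0]}
    - {"linear": [0,0,0.22],"twist": [0,0,0]}
    - {"linear": [0,0,0.25],"twist": [0,0,0]}
    - {"linear": [0,0,0.26],"twist": [0,0,0]}
    - {"linear": [0,0,0.26],"twist": [0,0,0]}

```text
time_s: 2.78
tool_pos: [0.4788, 0.1485, 0.178]
tcp_rot: [-0.036, 3.141, 0.0]
wrist_force: [-0.1, -0.3, 1.7]
opening: 0.0878
grip_force: 0.0
```

Emit:
servo_tool:
  series:
    - {"linear": [0,0,0],"twist": [0,0,0]}
    - {"linear": [0,0,0],"twist": [0,0,0]}
    - {"linear": [0,0,0],"twist": [0,0,0]}
    - {"linear": [0,0,0],"twist": [0,0,0]}
    - {"linear": [0,0,0],"twist": [0,0,0]}
    - {"linear": [0,0,0],"twist": [0,0,0]}
  jaw: -0.5

```text
time_s: 3.52
tool_pos: [0.4785, 0.1484, 0.1776]
tcp_rot: [0.036, -3.141, 0.0]
wrist_force: [0.2, -0.5, 0.4]
opening: 0.031
grip_force: 0.0
```

Emit:
servo_tool:
  series:
    - {"linear": [0,0,0],"twist": [0,0,0]}
    - {"linear": [0,0,0],"twist": [0,0,0]}
    - {"linear": [0,0,0],"twist": [0,0,0]}
  jaw: -0.64

```text
time_s: 3.9
tool_pos: [0.4785, 0.1503, 0.1777]
tcp_rot: [-0.038, 3.141, 0.003]
wrist_force: [-0.4, 5.8, -1.9]
opening: 0.016
grip_force: 2.8
```

Emit:
servo_tool:
  series:
    - {"linear": [0,0,0],"twist": [0,0,0]}
    - {"linear": [0,0,0],"twist": [0,0,0]}
    - {"linear": [0,0,0],"twist": [0,0,0]}
    - {"linear": [0,0,0],"twist": [0,0,0]}
  jaw: -1

```text
time_s: 4.4
tool_pos: [0.4784, 0.1506, 0.1777]
tcp_rot: [-0.039, 3.141, 0.004]
wrist_force: [-0.2, 6.5, -2.0]
opening: 0.014
grip_force: 30.0
```

```bash
python3 -c "
from h import *
print(arm.observe())"
```

```text
{'time_s': 4.4, 'q': array([-0.51923129,  0.24685883,  0.1415311 ,  1.95320178, -0.04542776,
        0.9430843 ,  1.24006456]), 'qvel': array([2.15193403e-03, 1.34348538e-04, 1.14509558e-03, 1.28295757e-03,
       1.18371027e-03, 6.10730977e-05, 2.97409456e-04]), 'joint_torque': array([  3.02854143, -44.17874336,   4.54777211, -25.11448145,
         1.7863635 ,   0.89413092,   0.07819738]), 'tool_pos': array([0.47844143, 0.15063203, 0.17767539]), 'tcp_rot': array([-0.03857223,  3.14095987,  0.0040928 ]), 'wrist_force': array([-0.17040948,  6.46565231, -2.03716024]), 'ft_torque': array([ 1.49480961, -0.02187669, -0.05410716]), 'grip_force': 29.992125928401947, 'opening': 0.013999485540995211}
```

Emit:
servo_tool:
  series:
    - {"linear": [0,0.007,0.005],"twist": [0,0,0]}
    - {"linear": [0,0.007,0.01],"twist": [0,0,0]}
    - {"linear": [0,0.007,0.01],"twist": [0,0,0]}

```text
time_s: 4.78
tool_pos: [0.4785, 0.1509, 0.1752]
tcp_rot: [-0.037, 3.141, 0.001]
wrist_force: [-1.8, 1.5, 4.9]
opening: 0.0136
grip_force: 30.0
```

Emit:
servo_tool:
  series:
    - {"linear": [0,0,0.004],"twist": [0,0,0]}
    - {"linear": [0,0,0.008],"twist": [0,0,0]}
    - {"linear": [0,0,0.008],"twist": [0,0,0]}

```text
time_s: 5.15
tool_pos: [0.4785, 0.1509, 0.173]
tcp_rot: [-0.037, 3.141, 0.001]
wrist_force: [-3.2, 1.4, 7.2]
opening: 0.0137
grip_force: 30.0
```

Emit:
servo_tool:
  series:
    - {"linear": [0,0,0.004],"twist": [0,0,0]}
    - {"linear": [0,0,0.008],"twist": [0,0,0]}
    - {"linear": [0,0,0.008],"twist": [0,0,0]}

```text
time_s: 5.52
tool_pos: [0.4785, 0.1509, 0.1707]
tcp_rot: [-0.037, 3.141, 0.001]
wrist_force: [-3.3, 1.1, 8.8]
opening: 0.0138
grip_force: 30.0
```

Emit:
servo_tool:
  series:
    - {"linear": [0,0,0.003],"twist": [0,0,0]}
    - {"linear": [0,0,0.006],"twist": [0,0,0]}
    - {"linear": [0,0,0.006],"twist": [0,0,0]}

```text
time_s: 5.9
tool_pos: [0.4786, 0.1509, 0.1705]
tcp_rot: [-0.037, 3.14, 0.002]
wrist_force: [-7.9, -1.9, 25.5]
opening: 0.0135
grip_force: 30.0
```

The cap is at its hard stop, and 25 N is safe for the neck. I'll ease off slightly, then twist in stages.

Emit:
servo_tool:
  series:
    - {"linear": [0,0,-0.003],"twist": [0,0,0]}
    - {"linear": [0,0,-0.003],"twist": [0,0,-0.06]}
    - {"linear": [0,0,-0.003],"twist": [0,0,-0.12]}
    - {"linear": [0,0,-0.003],"twist": [0,0,-0.18]}
    - {"linear": [0,0,-0.003],"twist": [0,0,-0.22]}
    - {"linear": [0,0,-0.003],"twist": [0,0,-0.22]}

```text
time_s: 6.65
tool_pos: [0.4792, 0.1522, 0.1706]
tcp_rot: [-0.578, 3.085, 0.004]
wrist_force: [-2.4, 3.6, 11.3]
opening: 0.0143
grip_force: 30.0
```

```bash
python3 -c "
from h import *
o=arm.observe();print(o['ft_torque'],o['q'],o['tool_pos'],o['wrist_force']);m=Ro.from_rotvec(o['tcp_rot']).as_matrix();print(np.degrees(np.arctan2(m[1,1],m[0,1]))-90)"
```

```text
[0.86528867 0.85566649 0.00771566] [-0.47135454  0.25668324  0.08169813  1.95661834 -0.02797007  0.92610906
  1.56562188] [0.47922879 0.15220706 0.1706206 ] [-2.35029572  3.57013975 11.34250474]
21.222774545185786
```

Emit:
servo_tool:
  series:
    - {"linear": [0,0.003,0],"twist": [0,0,-0.07]}
    - {"linear": [0.001,0.005,0],"twist": [0,0,-0.14]}
    - {"linear": [0.001,0.007,0],"twist": [0,0,-0.21]}
    - {"linear": [0.001,0.007,0],"twist": [0,0,-0.22]}

```text
time_s: 7.15
tool_pos: [0.4786, 0.1533, 0.1706]
tcp_rot: [-1.1, 2.939, 0.001]
wrist_force: [-1.1, 2.3, 12.3]
opening: 0.0133
grip_force: 30.0
```

```bash
python3 -c "
from h import *
o=arm.observe();print(o['ft_torque'],o['q'],o['tool_pos'],o['wrist_force']);m=Ro.from_rotvec(o['tcp_rot']).as_matrix();print(np.degrees(np.arctan2(m[1,1],m[0,1]))-90)"
```

```text
[ 0.44325689  0.51092626 -0.07204326] [-0.42559506  0.25711195  0.0233397   1.95436563 -0.0082311   0.92675501
  1.88894129] [0.47856979 0.15332793 0.17062011] [-1.07004301  2.32478082 12.29372921]
41.03785961331104
```

Emit:
servo_tool:
  series:
    - {"linear": [0.001,0.002,0],"twist": [0,0,-0.07]}
    - {"linear": [0.001,0.003,0],"twist": [0,0,-0.14]}
    - {"linear": [0.001,0.004,0],"twist": [0,0,-0.195]}
    - {"linear": [0.001,0.004,0],"twist": [0,0,-0.195]}

```text
time_s: 7.65
tool_pos: [0.4778, 0.1537, 0.1706]
tcp_rot: [-1.535, 2.737, -0.0]
wrist_force: [-1.5, 0.3, 11.1]
opening: 0.0137
grip_force: 30.0
```

```bash
python3 -c "
from h import *
o=arm.observe();print(o['ft_torque'],o['q'],o['tool_pos'],o['wrist_force']);m=Ro.from_rotvec(o['tcp_rot']).as_matrix();print(np.degrees(np.arctan2(m[1,1],m[0,1]))-90,m[:,2])"
```

```text
[0.27633248 0.34467333 0.08869136] [-0.38432844  0.25752191 -0.02774893  1.9531714   0.00869029  0.92742528
  2.17636865] [0.47776851 0.15372872 0.17061703] [-1.48284842  0.29206494 11.12089113]
58.551723473401296 [ 0.00324262  0.00153761 -0.99999356]
```

Turned 57° and still pressed down. Lifting gently now.

Emit:
servo_tool:
  series:
    - {"linear": [0,0,-0.01],"twist": [0,0,0]}
    - {"linear": [0,0,-0.02],"twist": [0,0,0]}
    - {"linear": [0,0,-0.03],"twist": [0,0,0]}
    - {"linear": [0,0,-0.04],"twist": [0,0,0]}
    - {"linear": [0,0,-0.04],"twist": [0,0,0]}

```text
time_s: 8.28
tool_pos: [0.4766, 0.1531, 0.181]
tcp_rot: [-1.534, 2.741, 0.0]
wrist_force: [2.0, 1.6, 1.5]
opening: 0.0135
grip_force: 30.0
```

Emit:
servo_tool:
  series:
    - {"linear": [0,0,-0.02],"twist": [0,0,0]}
    - {"linear": [0,0,-0.04],"twist": [0,0,0]}
    - {"linear": [0,0,-0.07],"twist": [0,0,0]}
    - {"linear": [0,0,-0.12],"twist": [0,0,0]}
    - {"linear": [0,0,-0.18],"twist": [0,0,0]}
    - {"linear": [0,0,-0.23],"twist": [0,0,0]}
    - {"linear": [0,0,-0.26],"twist": [0,0,0]}
    - {"linear": [0,0,-0.27],"twist": [0,0,0]}
    - {"linear": [0,0,-0.27],"twist": [0,0,0]}
    - {"linear": [0,0,-0.27],"twist": [0,0,0]}

```text
time_s: 9.52
tool_pos: [0.4762, 0.1529, 0.2614]
tcp_rot: [1.534, -2.74, -0.0]
wrist_force: [0.0, 0.4, -1.0]
opening: 0.0137
grip_force: 30.0
```

```bash
python3 - <<'E'
from h import *
o=arm.observe();print(Ro.from_rotvec(o['tcp_rot']).as_matrix()[:,2],np.abs(o['qvel']).max(),o['tool_pos'])
im,d=arm.camera("scene")
cv2.imwrite("pics/s2.png",cv2.resize(im[70:270,140:380],None,fx=3,fy=3,interpolation=cv2.INTER_CUBIC))
E
```

```text
[-9.43665642e-04 -4.04022704e-04 -9.99999473e-01] 0.0008729573570412034 [0.47616839 0.15291865 0.26138783]
```

View pics/s2.png

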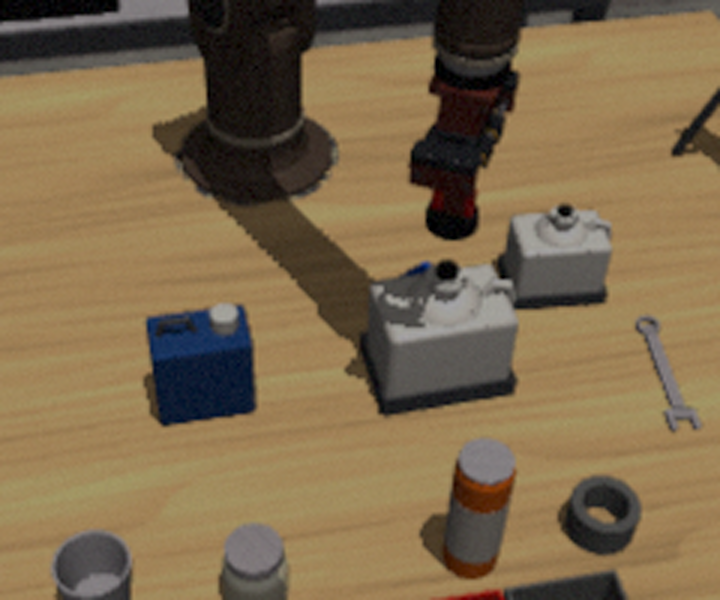

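The cap at (452,220) is held level in the gripper, well clear of the open neck at (447,270). The bystanders in view are standing as before.

```bash
python3 -c "
from station import arm
print(arm.finish_job())"
```

```text
the job is handed in; nothing more can be done
None
```

The jug is open and the job is handed in at about 9.6 s: the cap came free after a 57° turn and is held level, about 84 mm above where it was locked on the neck; the highest push I read was 25 N and I saw nothing else disturbed.

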